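# Isolate the lamp circuit and pull its fuse carrier

### The arm

A 7-joint arm with a two-finger parallel gripper is mounted at the origin on the work surface. World frame = base frame: x ahead of the robot, y to its left, z up, the work surface at z = 0. Lengths are in m, angles in rad, forces in N, time in s.
With the tool pointing down it reaches from about 0.35 to 0.9 m from the base axis. Payload 19.9 kg.
Tool frame: the origin (TCP) lies on the centre line of the jaws, within the pads' length; the fingertips stand 25 mm ahead of it and the grasp point (between the pads) lies 6 mm ahead of it (env.tip_reach is the distance from the TCP to the fingertips, in m); y points along the fingers, x is the direction in which the jaws open and shut, and the axes are right-handed (so a half turn about y gives the same grasp; the last joint's range is limited). The gripper opens to 94 mm and grips with 3 to 60 N. Pads are 16 mm wide; open, the fingers measure 119 mm over their backs; the gripper's body (75 mm by 177 mm) begins 78 mm behind the grasp point.
Start: joints at [-1.333, 0.417, -0.01, 1.614, 0.005, 1.111, -0.053], TCP at [0.172, 0.601, 0.23] pointing down, gripper open.
Joint ranges: [-2.81, 2.81], [-0.39, 2.02], [-1.27, 1.25], [0.06, 2.57], [-1.19, 4.33], [0.19, 2], [-2.82, 2.82]. Speed limits (rad/s): [1.89, 1.89, 2.39, 2.39, 3.01, 3.01, 3.01].

### API

Orientations are given as a rotation vector (axis times angle).
In Python, from cell import env gives the robot as it stands. The module is installed in compiled form; this text tells all that it offers.
- The arm moves only by the tool jog_arm, never from a script. Its argument "targets" is a list of rows, each a list of 7 numbers: the opening, from 0 (shut) to 1 (fully open), then the shift along the world's x, y, z in cm, then the turn, a rotation vector about the world's x, y, z in rad. In form: [[jaw, dx, dy, dz, rx, ry, rz], ...]. A call has 1 to 5 rows; each row shifts and turns the commanded pose from where the row before left it; what a row does not reach is not made up. A row lasts 1/12 s, in which the tool goes at most 41.7 mm and 7.16 degrees, less where a joint would pass 70% of its speed; a pose out of reach is approached as far as the arm can. A call is refused whole if a number of a shift passes 4.17 or a number of a turn 0.125, either way. A call with a gripper value outside its range is refused whole. The fingers move at their own pace and stop on an object; "squeeze" is the grip in N (left out, the last holds). Time passes only in rows, so rows that do not move let the fingers close. It gives the time, the measured TCP pose, the force and the opening at its end, in the units of the state.
- env.observe(): the state, without advancing time (a new reading comes with each control period).
- env.capture(name): name is "side" or "top"; returns the picture (420x560x3 uint8, red, green, blue); there is no depth.
- env.camera_info(name): a dict with "K" (3x3 intrinsics, pixels), "eye" and "rotation" of the camera in the world. Camera axes: x right, y down, z forward; pixel columns grow to the right and rows downward; lengths in m; the calibration is good to about 2 mm. A picture is of the moment at which its call begins. camera_info takes no time and is no camera call.
- env.finish_job(): hands the job in, once; it reports no verdict.
The state is a dict: "time_s": time; "joint_pos": joint angles; "qvel": joint speeds; "effort": joint torques, N m; "eef_pos": TCP position; "orientation": TCP orientation; "force": force on the tool from outside, world axes, zero at the start; "torque": the same for the moment, N m; "grip_width": opening from 0.0 (shut) to 1.0 (fully open).
Only numpy, scipy, OpenCV 4.12 (cv2) and the standard library are available. Lean on these libraries where they do the work, as an engineer would, in place of code of your own. Each camera call takes 0.05 s, during which the arm holds its last target.

### The job

Before the blown lamp fuse can be changed, turn the red isolator knob clockwise to its off stop. Then pinch the two yellow side catches of the blue fuse carrier together, draw the carrier out of its black base and finish still holding it by the pinched catches, upright and still, with its bottom at least 60 mm above the top of the base. Leave the knob at off and do not disturb the four loose parts lying around.

Things in the scene. Friction and masses are not known exactly. Their poses are not given: they have to be found in the camera images.
- fuse_base: Fuse base fixed to the shelf: grey foot plate 110 x 90 x 5 mm with a black open socket, 63 (x) x 80 (y) mm outside, its top 30 mm above the shelf. Origin: centre of the underside, on the shelf. The carrier stands centred in it, axes alike. Place and yaw vary; base and isolator may swap sides. Inside each y side a ledge 22 to 30 mm above the shelf overhangs a catch hook; 55 mm between the ledges.
- carrier: Loose blue fuse carrier, green glass fuse on top, a yellow catch on each y side, 90 to 160 g. Origin: centre of its underside, 5 mm above the shelf when seated; y runs through the two catches. Block 30 (x) x 26 (y) x 72 mm, fuse to 83 mm; guide plates at its foot 40 x 53 x 28 mm fit the socket with 1 to 1.5 mm clearance. Over the catches 61 mm in y at rest, 47 mm fully pinched: grip here.
- catch_a_pad (a point): Centre of the outer face of the thumb pad of the +y catch; pad 24 mm along x and 34 mm tall (40 to 74 mm above the carrier's underside, its centre at 57 mm).
- catch_b_pad (a point): The same on the -y catch.
- catch_a (a joint): Travel of the +y catch, straight inwards along y: 0 sprung out, 0.007 m fully pinched; spring 2 N at the start to 5.5 N fully in. At 0 its hook reaches 4 mm under the ledge (2 mm vertical play) and locks the carrier; it is clear from about 0.005 m on. Both must be in to lift.
- catch_b (a joint): The same for the -y catch, which moves the other way (inwards).
- isolator: Isolator switch fixed to the shelf: grey box 84 x 84 x 30 mm. Origin: centre of the underside, on the shelf. A green mark on its -x side is on, a red mark 60 degrees clockwise of it (seen from above) is off. On its top sit a yellow disc and the red knob. Place and yaw vary.
- switch_grip (a point): Grip point of the red knob: on its vertical turning axis, 67 mm above the shelf, 7 mm below the knob's top. The point turns with the knob; its x axis lies along the knob's grip bar, 46 mm long, 14 mm wide, 42 to 74 mm above the shelf. A white mark on the bar's -x end is the pointer.
- switch (a joint): Angle of the knob: 0 is on (bar along the isolator's x axis, pointer to -x), growing clockwise seen from above to its stop at 1.05 rad, off. Friction holds it where it is left (0.04 N m).
- lens_cap: Loose black plastic dome lens cap, 58 mm wide, 22 mm tall, origin at the centre of its underside; bystander.
- pulley: Loose steel drive pulley lying flat, 48 mm wide, 24 mm tall, origin at the centre of its underside; bystander.
- coin_gauge: Loose nickel coin tester gauge, a flat plate 70 x 36 x 5 mm, origin at the centre of its underside; bystander.
- fuse_holder: Loose spare fuse holder with a green glass tube, 50 x 18 x 22 mm, origin at the centre of its underside; bystander.
Mind the look-alikes: they are no part of the job. What is meant by the isolator is not pink or purple, and is the smaller of those in its own colour.

How it is judged:
On the way, in this order (a step that is already met when the one before it is completed fails the run):
1. the isolator knob is turned to off (value of joint switch above 0.9 rad), for 0.2 s.
2. both catches are pinched in (value of joint each of catch_a, catch_b above 0.0045 m), for 0.1 s.
3. the carrier is lifted clear of its base (value of joint switch above 0.9 rad and height (world z) of carrier above 0.06 m and contact force between carrier and fuse_base below 0.05 N), for 0.1 s.
At the end, for the whole second after the job is handed in: The knob stands at off (over 0.9 rad); the fingers still press both catches in (each over 4.5 mm, over 1 N); the carrier's underside is over 85 mm above the shelf (55 mm above the top of the base), upright within 0.2 rad, slower than 0.03 m/s and touching neither base nor isolator (all of step 2 and value of joint switch above 0.9 rad and height (world z) of carrier above 0.085 m and angle between carrier's own z axis and vertical below 0.2 rad and linear speed of carrier below 0.03 m/s and contact force between the fingers and catch_a above 1 N and contact force between the fingers and catch_b above 1 N and contact force between carrier and fuse_base below 0.05 N and contact force between carrier and isolator below 0.05 N); the arm keeps its last pose, push and grip.
It fails at once if the lens cap is moved by more than 15 mm (distance of lens_cap from where it was at the start of the episode above 0.015 m).
It fails at once if the pulley is moved by more than 15 mm (distance of pulley from where it was at the start of the episode above 0.015 m).
It fails at once if the coin gauge is moved by more than 15 mm (distance of coin_gauge from where it was at the start of the episode above 0.015 m).
It fails at once if the fuse holder is moved by more than 15 mm (distance of fuse_holder from where it was at the start of the episode above 0.015 m).
It also fails if it takes over 48 s, if anything falls off the work surface, if the arm or the gripper's body presses on something with over 40 N, if the wrist force passes 120 N, or if a joint passes its speed limit or range.

## Working session

There is one attempt and no reset: what is moved stays moved. The work goes in short steps, Python scripts to look and compute and a tool call to move; the robot and the scene stay as the last step left them, time stands still between calls to the robot, and variables do not carry over. Pictures are saved under pics/ and viewed, and the job is handed in when it is done.

Besides the shell and the picture viewer there is one more tool, called as name(argument=value, ...) on one line, values as JSON. jog_arm: Moves the arm, as the interface text tells. Its arguments: {"type":"object","properties":{"targets":{"type":"array"},"squeeze":{"type":"number"}},"required":["targets"]}

```bash
mkdir -p pics; cat > h.py <<'E'
import numpy as np, cv2
from cell import env
from scipy.spatial.transform import Rotation as R
def snap(n,f):
    im=env.capture(n); cv2.imwrite('pics/'+f,im[:,:,::-1]); return im
def ray(n,u,v):
    c=env.camera_info(n); d=np.array(c['rotation'])@np.linalg.solve(np.array(c['K']),[u,v,1.]); return np.array(c['eye']),d
def atz(n,u,v,z):
    e,d=ray(n,u,v); return e+d*(z-e[2])/d[2]
def proj(n,p):
    c=env.camera_info(n); q=np.array(c['K'])@(np.array(c['rotation']).T@(np.array(p)-np.array(c['eye']))); return q[:2]/q[2]
E
python3 - <<'E'
from h import *
for n in('side','top'):
    snap(n,n+'0.png'); print(env.camera_info(n))
print(env.observe(), env.tip_reach)
E
```

```text
{'K': array([[394.34021691,   0.        , 274.30909901],
       [  0.        , 394.34021691, 210.55373039],
       [  0.        ,   0.        ,   1.        ]]), 'eye': array([ 0.4500999 , -0.77729209,  0.60717102]), 'rotation': array([-2.17306056,  0.1063009 , -0.05584597])}
{'K': array([[489.89151647,   0.        , 279.21728563],
       [  0.        , 489.89151647, 204.64114802],
       [  0.        ,   0.        ,   1.        ]]), 'eye': array([ 0.28535225, -0.00737185,  1.30899439]), 'rotation': array([-2.13890303,  2.0999792 , -0.20927553])}
{'time_s': 0.1, 'joint_pos': array([-1.3335187 ,  0.41790127, -0.01030754,  1.61410601,  0.0046809 ,
        1.11066386, -0.05299113]), 'qvel': array([ 0.00159609, -0.00170994,  0.00089096, -0.00094373, -0.00165512,
       -0.00116365, -0.00197849]), 'effort': array([ 2.24177165e-03, -8.52587199e+01,  6.41100425e-01, -4.26693213e+01,
       -4.87434771e-02,  1.63628213e-02,  1.21125704e-04]), 'eef_pos': array([0.17190593, 0.6005824 , 0.22989926]), 'orientation': array([-1.3289736 , -1.00086502,  1.00219855]), 'force': array([ 0.06279807, -0.85662378,  1.17916857]), 'torque': array([ 0.0116957 , -0.01907501,  0.01549867]), 'grip_width': 0.9980715712590678} 0.025
```

```bash
sed -i "s/np.array(c\['rotation'\])/R.from_rotvec(c['rotation']).as_matrix()/g" h.py; python3 - <<'E'
from h import *
print(R.from_rotvec(env.observe()['orientation']).as_matrix().round(3))
E
```

```text
[[ 0.275 -0.    -0.961]
 [ 0.961 -0.001  0.275]
 [-0.001 -1.    -0.   ]]
```

View pics/side0.png

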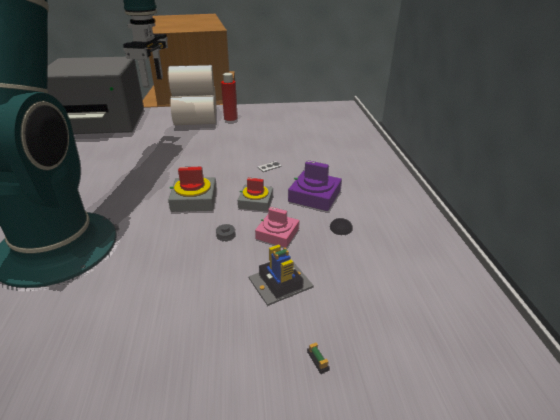

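View pics/top0.png

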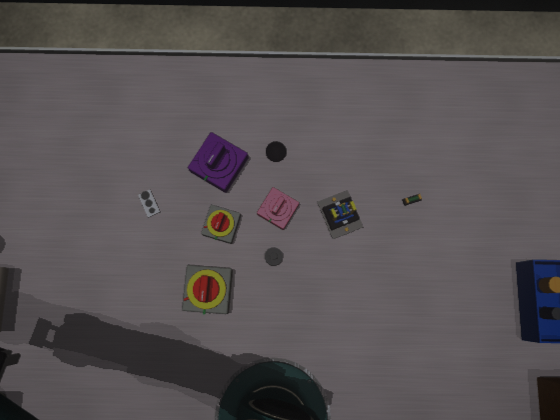

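Side and top views show two red knobs on grey boxes. The smaller one, at top-view (221,223), is the isolator. The fuse base is at (340,213), and the pink and purple switches are decoys. I'll enlarge both areas.

```bash
python3 - <<'E'
from h import *
im=cv2.imread('pics/top0.png')
a=cv2.resize(im[198:248,196:246],None,fx=11,fy=11,interpolation=cv2.INTER_CUBIC)
b=cv2.resize(im[186:242,312:368],None,fx=10,fy=10,interpolation=cv2.INTER_CUBIC)
cv2.imwrite('pics/ca.png',np.clip(a*1.8,0,255));cv2.imwrite('pics/cb.png',np.clip(b*1.8,0,255))
im=cv2.imread('pics/side0.png')
cv2.imwrite('pics/cc.png',cv2.resize(im[165:220,225:290],None,fx=10,fy=10,interpolation=cv2.INTER_CUBIC))
cv2.imwrite('pics/cd.png',cv2.resize(im[238:308,240:320],None,fx=8,fy=8,interpolation=cv2.INTER_CUBIC))
E
```

```text
[ WARN:0@0.681] global loadsave.cpp:1063 imwrite_ Unsupported depth image for selected encoder is fallbacked to CV_8U.
```

View pics/ca.png

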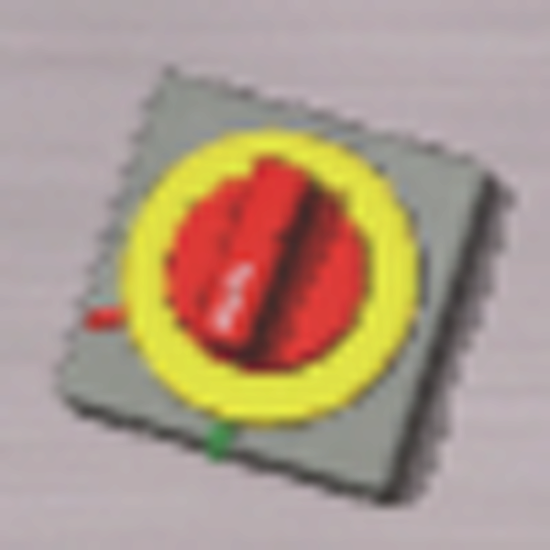

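View pics/cb.png

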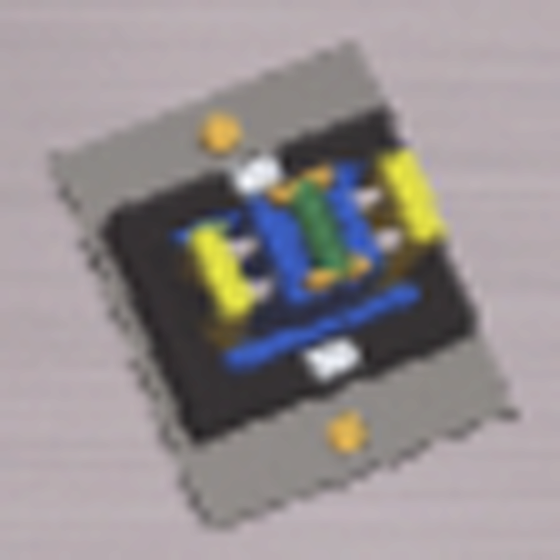

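View pics/cc.png

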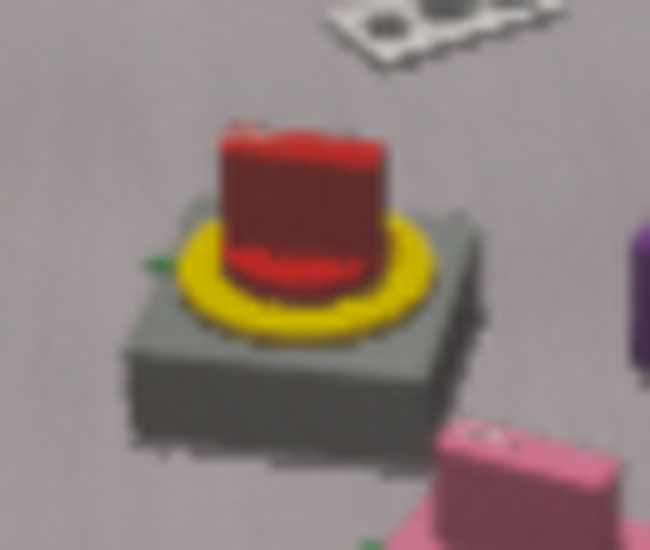

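View pics/cd.png

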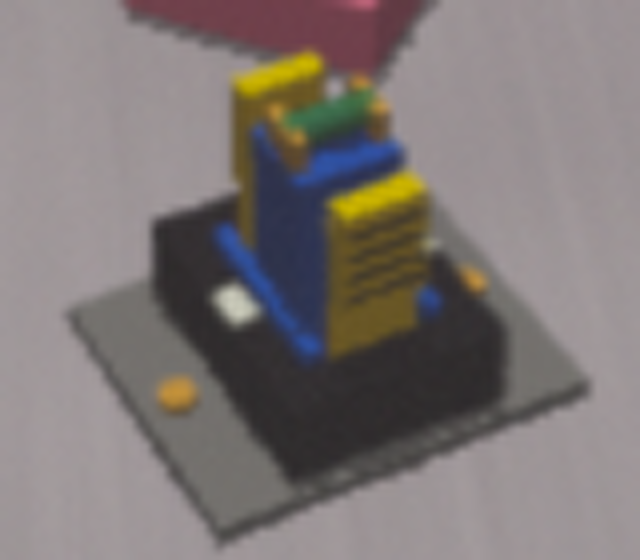

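```bash
python3 - <<'E'
from h import *
def A(x,y,z): return atz('top',196+(x+.5)/11-.5,198+(y+.5)/11-.5,z)
def B(x,y,z): return atz('top',312+(x+.5)/10-.5,186+(y+.5)/10-.5,z)
def C(x,y,z): return atz('side',225+(x+.5)/10-.5,165+(y+.5)/10-.5,z)
def D(x,y,z): return atz('side',240+(x+.5)/8-.5,238+(y+.5)/8-.5,z)
p=lambda n,v:print(n,np.round(v,4)[:2])
p('disc',A(270,277,.036)); p('redround',A(267,267,.042))
c=[A(168,70,.03),A(490,175,.03),A(395,500,.03),A(65,390,.03)]
for q in c:p('box',q)
p('boxc',(c[0]+c[2])/2);p('boxc',(c[1]+c[3])/2)
f,b=A(292,170,.074),A(230,352,.074);p('barf',f);p('barb',b);p('barc',(f+b)/2)
print(np.degrees(np.arctan2(*(f-b)[[1,0]])))
d=c[0]-c[3];print(np.degrees(np.arctan2(d[1],d[0])));d=c[1]-c[2];print(np.degrees(np.arctan2(d[1],d[0])))
p('side bar top c',C(303,148,.074));p('side disc',C(308,275,.036))
print('base')
c=[B(50,155,.005),B(350,42,.005),B(515,412,.005),B(212,530,.005)]
for q in c:p('c',q)
p('bc',(c[0]+c[2])/2);p('bc',(c[1]+c[3])/2)
c=[B(108,210,.03),B(385,110,.03),B(475,332,.03),B(195,442,.03)]
for q in c:p('s',q)
p('sc',(c[0]+c[2])/2);p('sc',(c[1]+c[3])/2)
for i,j in((0,1),(3,2)):
  d=c[i]-c[j];print(np.degrees(np.arctan2(d[1],d[0])),np.linalg.norm(d))
for i,j in((0,3),(1,2)):
  d=c[i]-c[j];print(np.degrees(np.arctan2(d[1],d[0])),np.linalg.norm(d))
p('pads',B(223,268,.079));p('pads',B(412,196,.079));p('fuse',B(322,228,.087))
p('screw',(B(220,132,.005)+B(347,433,.005))/2)
c=[D(70,318,.005),D(220,542,.005),D(588,390,.005)]
p('side basec',(c[0]+c[2])/2)
p('side padtop',D(278,76,.079));p('side padtop',D(378,197,.079))
for n,u,v,z in(('cap',276,151,.011),('pulley',274,257,.012),('coin',149,203,.003),('holder',412,199,.011),('pink',279,207,.03),('pinkknobtop',280,207,.06),('bigred',208,290,.04),('purple',218,160,.04)):p(n,atz('top',u,v,z))
E
```

```text
disc [0.4858 0.1474]
redround [0.4872 0.1475]
box [0.5369 0.1749]
box [0.5126 0.0962]
box [0.4335 0.1162]
box [0.4585 0.196 ]
boxc [0.4852 0.1455]
boxc [0.4855 0.1461]
barf [0.5051 0.1387]
barb [0.4621 0.1513]
barc [0.4836 0.145 ]
-16.321306672718435
-15.05365600587985
-14.191725203846596
side bar top c [0.4879 0.1432]
side disc [0.488  0.1396]
base
c [ 0.5551 -0.1084]
c [ 0.5881 -0.1902]
c [ 0.4868 -0.2338]
c [ 0.4534 -0.1521]
bc [ 0.521  -0.1711]
bc [ 0.5208 -0.1712]
s [ 0.5353 -0.1219]
s [ 0.5639 -0.1959]
s [ 0.5042 -0.2191]
s [ 0.4734 -0.1449]
sc [ 0.5197 -0.1705]
sc [ 0.5186 -0.1704]
111.13407904157161 0.07931640420811943
112.51749797897706 0.08035018382043085
20.388069055097407 0.06599729286368089
21.269220300972634 0.06405199289132053
pads [ 0.5112 -0.1469]
pads [ 0.5308 -0.1954]
fuse [ 0.5205 -0.1712]
screw [ 0.5213 -0.1716]
side basec [ 0.5218 -0.1763]
side padtop [ 0.5118 -0.149 ]
side padtop [ 0.5319 -0.1977]
cap [0.6928 0.0045]
pulley [0.4006 0.0041]
coin [0.5416 0.3467]
holder [ 0.5644 -0.3666]
pink [ 0.5319 -0.0067]
pinkknobtop [ 0.5262 -0.0093]
bigred [0.311  0.1706]
purple [0.6555 0.1596]
```

Isolator at (0.486, 0.145), bar yaw about -15°, pointer at the green mark, so it is on. Base at (0.520, -0.171), yaw about 21.5°. The jaw's present yaw of 74° already suits the knob.

jog_arm(targets=[[1, 2.2, -3.2, 0, 0, 0, 0], [1, 2.2, -3.2, 0, 0, 0, 0], [1, 2.2, -3.2, 0, 0, 0, 0], [1, 2.2, -3.2, 0, 0, 0, 0], [1, 2.2, -3.2, 0, 0, 0, 0]], squeeze=20)

```text
time_s: 0.52
eef_pos: [0.2826, 0.439, 0.2302]
orientation: [-1.328, -1.001, 1.002]
force: [2.2, 0.3, -0.1]
grip_width: 0.999
```

jog_arm(targets=[[1, 2.2, -3.2, 0, 0, 0, 0], [1, 2.2, -3.2, 0, 0, 0, 0], [1, 2.2, -3.2, 0, 0, 0, 0], [1, 2.2, -3.2, 0, 0, 0, 0], [1, 2.2, -3.2, 0, 0, 0, 0]])

```text
time_s: 0.93
eef_pos: [0.3926, 0.2791, 0.2304]
orientation: [-1.328, -1.002, 1.001]
force: [0.9, 0.6, 0.6]
grip_width: 1.0
```

jog_arm(targets=[[0.6, 2.2, -3.2, -1, 0, 0, 0], [0.6, 2.2, -3.2, -1, 0, 0, 0], [0.6, 2.2, -3.2, -1, 0, 0, 0], [0.6, 2.2, -3.2, -1, 0, 0, 0], [0.6, 0, 0, 0, 0, 0, 0]])

```text
time_s: 1.35
eef_pos: [0.4824, 0.1461, 0.1889]
orientation: [-1.333, -0.994, 0.998]
force: [0.6, -1.2, -0.1]
grip_width: 0.684
```

```bash
python3 - <<'E'
from h import *
o=env.observe();print(o['eef_pos'],o['time_s'],o['grip_width'],o['joint_pos']);m=R.from_rotvec(o['orientation']).as_matrix();print(m.round(3),np.degrees(np.arctan2(m[1,0],m[0,0])))
E
```

```text
[0.48235226 0.14608767 0.18887878] 1.35 0.6842971041198284 [-0.61792487  0.25688159  0.3032275   1.9607237  -0.09093407  0.93882213
  1.01425837]
[[ 0.282 -0.001 -0.959]
 [ 0.959 -0.003  0.282]
 [-0.003 -1.    -0.   ]] 73.59060073570348
```

jog_arm(targets=[[0.6, 0, 0, -2, 0, 0, 0], [0.6, 0, 0, -2, 0, 0, 0], [0.6, 0, 0, 0, 0, 0, 0], [0.6, 0, 0, 0, 0, 0, 0]])

```text
time_s: 1.68
eef_pos: [0.4795, 0.1527, 0.1501]
orientation: [-1.328, -1.0, 1.003]
force: [0.4, 0.6, 0.9]
grip_width: 0.598
```

```bash
python3 - <<'E'
from h import *
for n,x0,y0 in(('top',181,183),('side',215,120)):
    im=snap(n,n+'1.png')[:,:,::-1]; cv2.imwrite('pics/z1%s.png'%n,np.clip(1.5*cv2.resize(im[y0:y0+90,x0:x0+90].astype(float),None,fx=6,fy=6,interpolation=cv2.INTER_CUBIC),0,255).astype(np.uint8))
o=env.observe();print(o['eef_pos'],o['time_s'])
E
```

```text
[0.48032076 0.15305392 0.15135857] 1.7833
```

View pics/z1side.png

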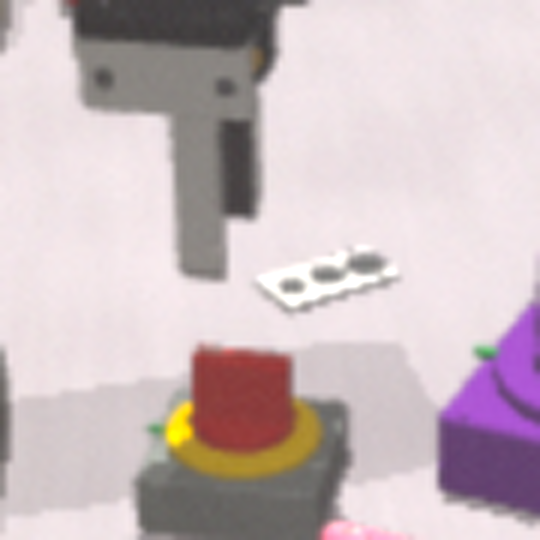

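View pics/z1top.png

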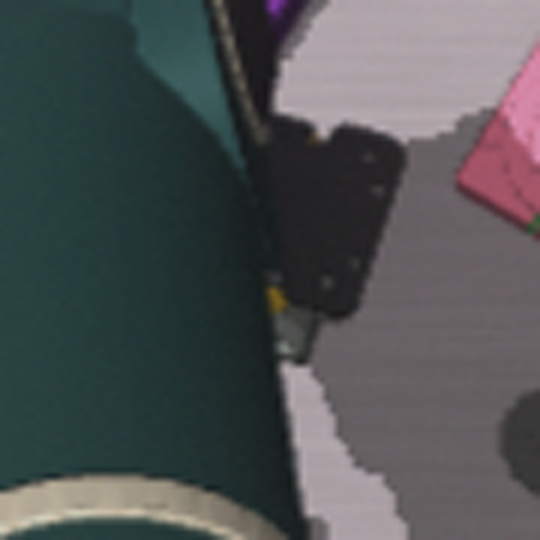

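The fingers stand above and slightly left of the knob with nothing in the way. I'll centre over it and descend to z = 0.073.

jog_arm(targets=[[0.6, 0.6, -0.8, -1.5, 0, 0, 0], [0.6, 0, 0, -2, 0, 0, 0], [0.6, 0, 0, -2, 0, 0, 0], [0.6, 0, 0, -2.2, 0, 0, 0], [0.6, 0, 0, 0, 0, 0, 0]])

```text
time_s: 2.2
eef_pos: [0.4848, 0.1447, 0.0715]
orientation: [-1.327, -0.999, 1.004]
force: [-0.4, -0.3, -0.7]
grip_width: 0.602
```

jog_arm(targets=[[0.2, 0, 0, 0, 0, 0, 0], [0.0, 0, 0, 0, 0, 0, 0], [0.0, 0, 0, 0, 0, 0, 0], [0.0, 0, 0, 0, 0, 0, 0], [0, 0, 0, 0, 0, 0, 0]], squeeze=10)

```text
time_s: 2.62
eef_pos: [0.4864, 0.1451, 0.0743]
orientation: [-1.329, -1.003, 1.0]
force: [0.1, -0.4, -0.6]
grip_width: 0.281
```

jog_arm(targets=[[0.0, 0, 0, 0, 0, 0, 0], [0.0, 0, 0, 0, 0, 0, 0], [0.0, 0, 0, 0, 0, 0, 0]])

```text
time_s: 2.87
eef_pos: [0.4865, 0.1468, 0.074]
orientation: [-1.327, -1.005, 1.0]
force: [0.8, 12.6, -0.8]
grip_width: 0.149
```

Gripped at 14 mm. The sideways force says the knob lies slightly to +y, so I'll shift that way.

jog_arm(targets=[[0.0, 0, 0.2, 0, 0, 0, 0], [0.0, 0, 0, 0, 0, 0, 0], [0.0, 0, 0, 0, 0, 0, 0]])

```text
time_s: 3.12
eef_pos: [0.4865, 0.1471, 0.0739]
orientation: [-1.329, -1.002, 1.001]
force: [1.4, 2.1, 5.3]
grip_width: 0.146
```

Balanced. I'll turn clockwise 60° (negative rz).

jog_arm(targets=[[0, 0, 0, 0, 0, 0, -0.12], [0, 0, 0, 0, 0, 0, -0.12], [0, 0, 0, 0, 0, 0, -0.12], [0, 0, 0, 0, 0, 0, -0.12], [0, 0, 0, 0, 0, 0, 0]], squeeze=20)

```text
time_s: 3.53
eef_pos: [0.4866, 0.1472, 0.0739]
orientation: [-1.478, -0.63, 0.628]
force: [1.3, 1.6, 6.2]
grip_width: 0.147
```

jog_arm(targets=[[0, 0, 0, 0, 0, 0, -0.12], [0, 0, 0, 0, 0, 0, -0.12], [0, 0, 0, 0, 0, 0, -0.12], [0, 0, 0, 0, 0, 0, -0.12], [0, 0, 0, 0, 0, 0, 0]])

```text
time_s: 3.95
eef_pos: [0.4867, 0.1473, 0.0739]
orientation: [-1.555, -0.258, 0.255]
force: [2.4, 3.3, 6.6]
grip_width: 0.148
```

```bash
cat > st.py <<'E'
from h import *
o=env.observe();m=R.from_rotvec(o['orientation']).as_matrix();print(o['time_s'],o['eef_pos'].round(4),'yaw',np.degrees(np.arctan2(m[1,0],m[0,0])).round(2),'tilt',m[:,1].round(3),'F',o['force'].round(1),'T',o['torque'].round(2),o['grip_width'].round(3),o['joint_pos'].round(2))
E
python3 st.py
```

```text
Traceback (most recent call last):
  File "st.py", line 2, in <module>
    o=env.observe();m=R.from_rotvec(o['orientation']).as_matrix();print(o['time_s'],o['eef_pos'].round(4),'yaw',np.degrees(np.arctan2(m[1,0],m[0,0])).round(2),'tilt',m[:,1].round(3),'F',o['force'].round(1),'T',o['torque'].round(2),o['grip_width'].round(3),o['joint_pos'].round(2))
                                                                                                                                                                                                                                       ^^^^^^^^^^^^^^^^^^^^^
AttributeError: 'float' object has no attribute 'round'
```

```bash
sed -i "s/o\['grip_width'\].round(3)/round(float(o['grip_width']),3)/" st.py; python3 st.py
```

```text
3.95 [0.4867 0.1473 0.0739] yaw 18.74 tilt [ 0.001  0.    -1.   ] F [2.4 3.3 6.6] T [ 0.45 -0.59 -0.01] 0.148 [-0.76  0.47  0.5   2.04 -0.34  0.71  0.28]
```

jog_arm(targets=[[0, 0, 0, 0, 0, 0, -0.1], [0, 0, 0, 0, 0, 0, 0], [0, 0, 0, 0, 0, 0, 0], [0, 0, 0, 0, 0, 0, 0]])

```text
time_s: 4.28
eef_pos: [0.4868, 0.1473, 0.0739]
orientation: [-1.563, -0.187, 0.185]
force: [3.6, 3.3, 5.4]
grip_width: 0.15
```

```bash
python3 st.py
```

```text
4.2833 [0.4868 0.1473 0.0739] yaw 13.57 tilt [ 0.002  0.    -1.   ] F [3.6 3.3 5.4] T [ 0.65 -0.82  0.28] 0.15 [-0.78  0.48  0.52  2.04 -0.36  0.71  0.2 ]
```

The jaw has turned 60.5° and the moment is rising at the stop. I'll release, lift and check the knob.

jog_arm(targets=[[0.6, 0, 0, 0, 0, 0, 0], [0.6, 0, 0, 0, 0, 0, 0], [0.6, 0, 0, 0, 0, 0, 0], [0.6, 0, 0, 0, 0, 0, 0], [0.6, 0, 0, 1, 0, 0, 0]])

```text
time_s: 4.7
eef_pos: [0.485, 0.1464, 0.0824]
orientation: [-1.564, -0.181, 0.185]
force: [-0.4, 0.1, -0.7]
grip_width: 0.465
```

jog_arm(targets=[[0.8, 0, 0, 3, 0, 0, 0], [1, 0, 0, 4, 0, 0, 0], [1, 0, 0, 4, 0, 0, 0], [1, 0, -3, 2, 0, 0, -0.12], [1, 0, -3.5, 0, 0, 0, -0.12]])

```text
time_s: 5.12
eef_pos: [0.4876, 0.0828, 0.218]
orientation: [-1.568, 0.003, -0.011]
force: [2.0, -0.9, -0.3]
grip_width: 0.823
```

jog_arm(targets=[[1, 0.4, -3.8, 0, 0, 0, -0.12], [1, 0.4, -3.8, 0, 0, 0, -0.12], [1, 0.4, -3.8, 0, 0, 0, -0.12], [1, 0.4, -3.8, 0, 0, 0, -0.12], [1, 0.4, -3.8, 0, 0, 0, -0.12]])

```text
time_s: 5.53
eef_pos: [0.5057, -0.1099, 0.2143]
orientation: [-1.516, 0.48, -0.481]
force: [1.1, 1.0, 0.6]
grip_width: 0.997
```

```bash
python3 st.py; python3 - <<'E'
from h import *
im=snap('top','top2.png')[:,:,::-1]; cv2.imwrite('pics/z2.png',np.clip(1.6*cv2.resize(im[183:263,181:311].astype(float),None,fx=6,fy=6,interpolation=cv2.INTER_CUBIC),0,255).astype(np.uint8))
E
```

```text
5.5333 [ 0.5057 -0.1099  0.2143] yaw -35.14 tilt [ 0.001  0.001 -1.   ] F [1.1 1.  0.6] T [-0.03  0.03 -0.05] 0.997 [-0.58  0.34  0.89  1.92 -0.31  1.03 -0.16]
```

View pics/z2.png

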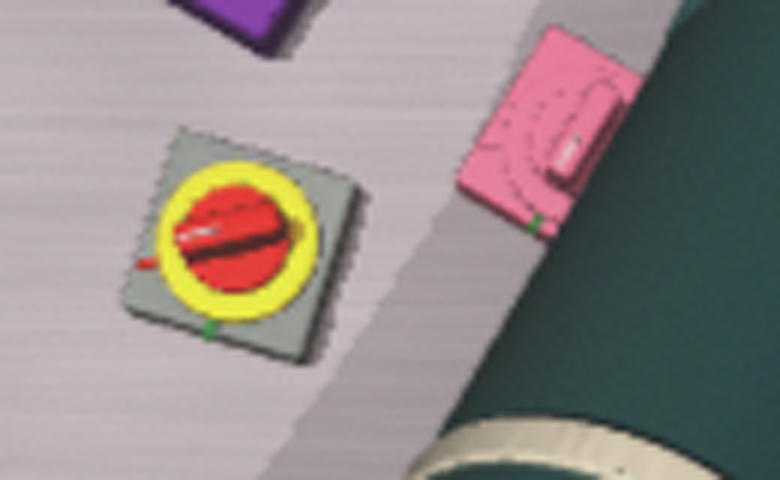

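The knob bar now points at the red mark, pointer at about (195,237) in the crop, so it is off. The carrier is next: centre about (0.521, -0.171), jaw yaw about -68°.

jog_arm(targets=[[1, 0.3, -1.3, 0, 0, 0, -0.12], [1, 0.3, -1.2, 0, 0, 0, -0.12], [1, 0.3, -1.2, 0, 0, 0, -0.12], [1, 0.3, -1.2, 0, 0, 0, -0.12], [1, 0.3, -1.2, 0, 0, 0, -0.11]])

```text
time_s: 6.0
eef_pos: [0.5209, -0.1696, 0.214]
orientation: [-1.36, 0.935, -0.934]
force: [0.8, 0.3, 0.7]
grip_width: 0.997
```

jog_arm(targets=[[1, 0, 0, 0, 0, 0, 0], [1, 0, 0, 0, 0, 0, 0]])

```text
time_s: 6.17
eef_pos: [0.5207, -0.1693, 0.2137]
orientation: [-1.364, 0.929, -0.928]
force: [0.1, 0.5, -0.3]
grip_width: 1.003
```

```bash
python3 st.py; python3 - <<'E'
from h import *
im=snap('side','side3.png')[:,:,::-1]; cv2.imwrite('pics/z3.png',cv2.resize(im[150:310,200:380],None,fx=3.6,fy=3.6,interpolation=cv2.INTER_CUBIC))
E
```

```text
6.1667 [ 0.5207 -0.1693  0.2137] yaw -68.51 tilt [-0.001 -0.    -1.   ] F [ 0.1  0.5 -0.3] T [-0.01  0.19  0.  ] 1.003 [-0.52  0.46  1.01  1.85 -0.44  1.08 -0.54]
```

View pics/z3.png

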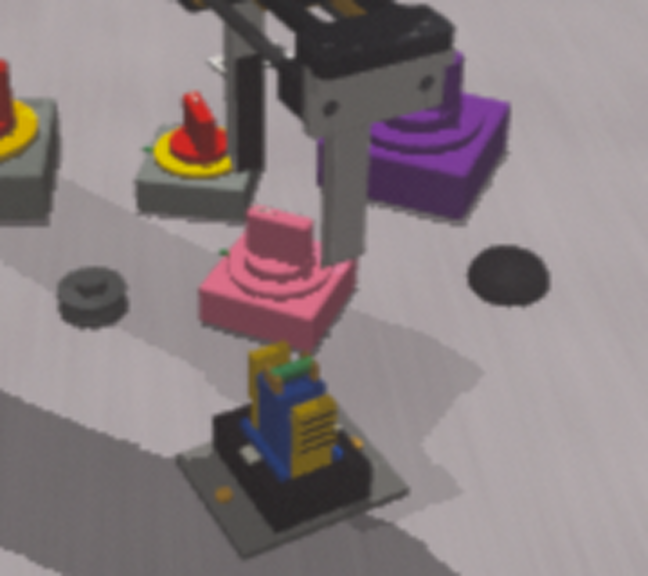

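Clear above the carrier. Descend to z = 0.068 with a small y correction.

jog_arm(targets=[[1, 0, -0.15, -3.5, 0, 0, 0], [1, 0, 0, -3.5, 0, 0, 0], [1, 0, 0, -3, 0, 0, 0], [1, 0, 0, -2.5, 0, 0, 0], [1, 0, 0, -2.1, 0, 0, 0]])

```text
time_s: 6.63
eef_pos: [0.5204, -0.1693, 0.0658]
orientation: [-1.364, 0.928, -0.926]
force: [0.1, -0.3, -0.2]
grip_width: 1.0
```

jog_arm(targets=[[1, 0, 0, 0, 0, 0, 0], [1, 0, 0, 0, 0, 0, 0]], squeeze=15)

```text
time_s: 6.8
eef_pos: [0.5207, -0.1701, 0.0676]
orientation: [-1.364, 0.93, -0.927]
force: [-0.1, 0.6, 0.7]
grip_width: 1.001
```

```bash
python3 st.py; python3 - <<'E'
from h import *
im=snap('side','side4.png')[:,:,::-1]; cv2.imwrite('pics/z4.png',cv2.resize(im[190:310,220:340],None,fx=5,fy=5,interpolation=cv2.INTER_CUBIC))
E
```

```text
6.8 [ 0.5207 -0.1701  0.0676] yaw -68.5 tilt [-0.001  0.001 -1.   ] F [-0.1  0.6  0.7] T [-0.06  0.2  -0.  ] 1.001 [-0.36  0.65  0.82  1.95 -0.65  0.83 -0.38]
```

View pics/z4.png

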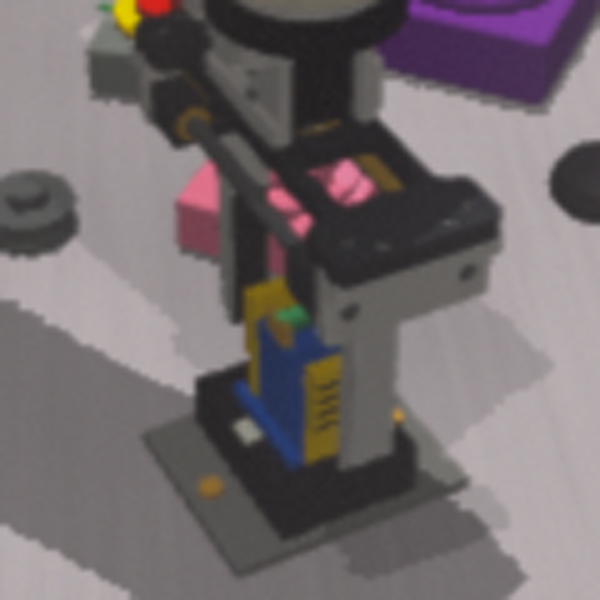

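```bash
python3 - <<'E'
from h import *
o=env.observe();m=R.from_rotvec(o['orientation']).as_matrix();p=o['eef_pos']
f=lambda q:((proj('side',q)-[220,190]+.5)*5).round(0)
y=m[:,0];x=np.cross(y,[0,0,1])
print(y,x)
for s in(1,-1):
  for w in(-8,8):
    for d in(.047,.0595): print('tip',s,w,d,f(p+y*s*d+x*w/1000+[0,0,-.025]))
c=np.array([.521,-.171,0])
for w in(-12,12):
  for z in(.045,.079): print('pad',w,z,f(c+y*.0305+x*w/1000+[0,0,z]))
print('sock',[f(c+a*.0315*x+b*.04*y+[0,0,.03]) for a in(1,-1) for b in(1,-1)])
E
```

```text
[ 3.65999569e-01 -9.30615020e-01 -1.19356122e-05] [-0.93061502 -0.36599957  0.        ]
tip 1 -8 0.047 [374. 450.]
tip 1 -8 0.0595 [389. 470.]
tip 1 8 0.047 [339. 463.]
tip 1 8 0.0595 [354. 483.]
tip -1 -8 0.047 [268. 313.]
tip -1 -8 0.0595 [255. 297.]
tip -1 8 0.047 [235. 324.]
tip -1 8 0.0595 [222. 308.]
pad -12 0.045 [362. 420.]
pad -12 0.079 [364. 357.]
pad 12 0.045 [310. 439.]
pad 12 0.079 [311. 376.]
sock [array([278., 496.]), array([193., 375.]), array([414., 446.]), array([322., 331.])]
```

```bash
python3 - <<'E'
from h import *
im=cv2.imread('pics/side4.png'); cv2.imwrite('pics/z5.png',cv2.resize(im[240:300,245:315],None,fx=10,fy=10,interpolation=cv2.INTER_CUBIC))
E
```

```text
(no output)
```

View pics/z5.png

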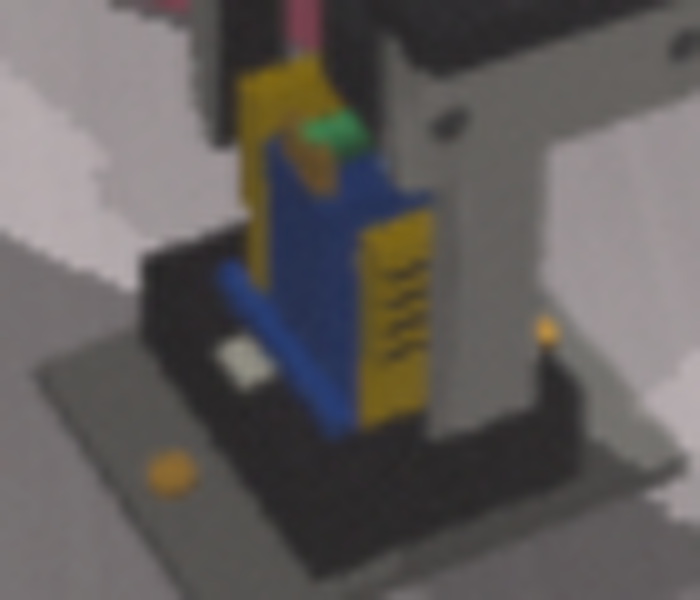

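The finger tip sits where the projection predicts, and the pad agrees within about 2 mm. I'll nudge by 1 mm and close.

jog_arm(targets=[[0.7, -0.1, -0.1, 0, 0, 0, 0], [0.6, 0, 0, 0, 0, 0, 0], [0.4, 0, 0, 0, 0, 0, 0], [0.4, 0, 0, 0, 0, 0, 0], [0.4, 0, 0, 0, 0, 0, 0]], squeeze=20)

```text
time_s: 7.27
eef_pos: [0.5202, -0.1715, 0.0678]
orientation: [-1.363, 0.93, -0.93]
force: [0.1, 0.1, 0.6]
grip_width: 0.678
```

jog_arm(targets=[[0.4, 0, 0, 0, 0, 0, 0], [0.4, 0, 0, 0, 0, 0, 0], [0.4, 0, 0, 0, 0, 0, 0]])

```text
time_s: 7.52
eef_pos: [0.5203, -0.1717, 0.0679]
orientation: [-1.362, 0.93, -0.931]
force: [-4.4, 2.9, 22.3]
grip_width: 0.487
```

```bash
python3 st.py
```

```text
7.5167 [ 0.5203 -0.1717  0.0679] yaw -68.64 tilt [ 0.001  0.    -1.   ] F [-4.4  2.9 22.3] T [0.71 1.24 0.  ] 0.487 [-0.36  0.65  0.82  1.95 -0.65  0.82 -0.38]
```

jog_arm(targets=[[0.4, 0, 0, 0, 0, 0, 0], [0.4, 0, 0, 0, 0, 0, 0], [0.4, 0, 0, 0, 0, 0, 0]])

```text
time_s: 7.77
eef_pos: [0.5203, -0.1717, 0.068]
orientation: [-1.362, 0.93, -0.93]
force: [-2.8, 1.6, 13.9]
grip_width: 0.484
```

```bash
python3 st.py; python3 - <<'E'
from h import *
im=snap('side','side6.png')[:,:,::-1]; cv2.imwrite('pics/z6.png',cv2.resize(im[235:300,245:315],None,fx=9,fy=9,interpolation=cv2.INTER_CUBIC))
E
```

```text
7.7667 [ 0.5203 -0.1717  0.068 ] yaw -68.64 tilt [ 0.001  0.    -1.   ] F [-2.8  1.6 13.9] T [0.47 0.79 0.03] 0.484 [-0.36  0.65  0.82  1.95 -0.65  0.83 -0.38]
```

View pics/z6.png

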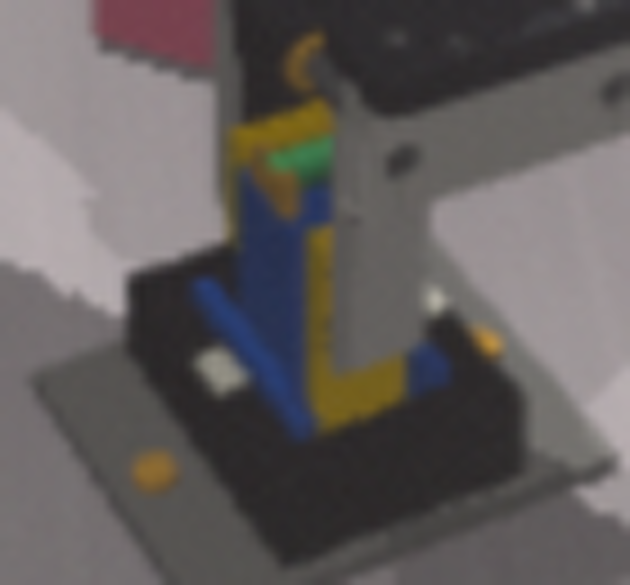

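Both catches look pinched, with the opening at about 45.5 mm against 47 mm for full pinch. I'll lift gently first.

jog_arm(targets=[[0.4, 0, 0, 0.3, 0, 0, 0], [0.4, 0, 0, 0.3, 0, 0, 0], [0.4, 0, 0, 0.4, 0, 0, 0], [0.4, 0, 0, 0.5, 0, 0, 0], [0.4, 0, 0, 0, 0, 0, 0]], squeeze=25)

```text
time_s: 8.23
eef_pos: [0.5203, -0.1718, 0.0833]
orientation: [-1.362, 0.93, -0.931]
force: [-0.3, -0.9, -1.5]
grip_width: 0.473
```

```bash
python3 st.py; python3 - <<'E'
from h import *
im=snap('side','side7.png')[:,:,::-1]; cv2.imwrite('pics/z7.png',cv2.resize(im[225:300,245:315],None,fx=8,fy=8,interpolation=cv2.INTER_CUBIC))
E
```

```text
8.2333 [ 0.5203 -0.1718  0.0833] yaw -68.65 tilt [ 0.001  0.    -1.   ] F [-0.3 -0.9 -1.5] T [-0.06  0.16 -0.04] 0.473 [-0.38  0.63  0.84  1.94 -0.63  0.85 -0.4 ]
```

View pics/z7.png

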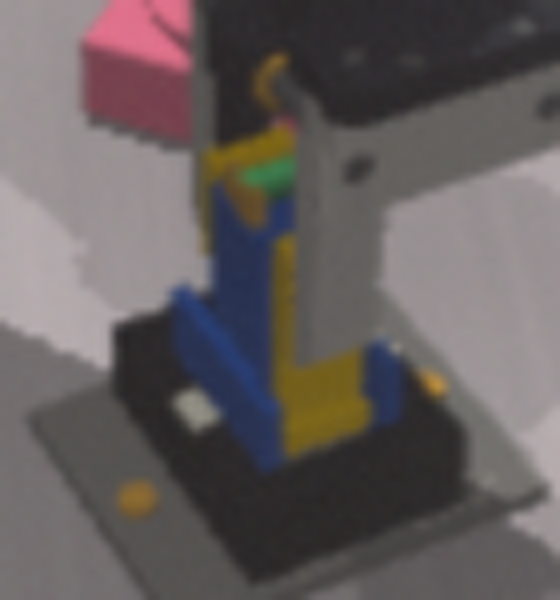

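The carrier comes up with the jaws and without resistance. Lift about 9 cm more.

jog_arm(targets=[[0.4, 0, 0, 0.8, 0, 0, 0], [0.4, 0, 0, 1, 0, 0, 0], [0.4, 0, 0, 1.2, 0, 0, 0], [0.4, 0, 0, 1.2, 0, 0, 0], [0.4, 0, 0, 1.2, 0, 0, 0]])

```text
time_s: 8.7
eef_pos: [0.52, -0.1716, 0.138]
orientation: [-1.362, 0.93, -0.93]
force: [-0.5, 0.1, -0.9]
grip_width: 0.473
```

jog_arm(targets=[[0.4, 0, 0, 1.2, 0, 0, 0], [0.4, 0, 0, 1.2, 0, 0, 0], [0.4, 0, 0, 1, 0, 0, 0], [0.4, 0, 0, 0.6, 0, 0, 0], [0.4, 0, 0, 0.2, 0, 0, 0]])

```text
time_s: 9.12
eef_pos: [0.5203, -0.1716, 0.1795]
orientation: [-1.362, 0.929, -0.931]
force: [0.0, 1.2, -1.8]
grip_width: 0.469
```

jog_arm(targets=[[0.4, 0, 0, 0, 0, 0, 0], [0.4, 0, 0, 0, 0, 0, 0], [0.4, 0, 0, 0, 0, 0, 0], [0.4, 0, 0, 0, 0, 0, 0]])

```text
time_s: 9.45
eef_pos: [0.5198, -0.1716, 0.1779]
orientation: [-1.363, 0.931, -0.93]
force: [0.9, -0.2, -1.3]
grip_width: 0.473
```

```bash
python3 st.py; python3 - <<'E'
from h import *
im=snap('side','side8.png')[:,:,::-1]; cv2.imwrite('pics/z8.png',cv2.resize(im[150:300,180:330],None,fx=4,fy=4,interpolation=cv2.INTER_CUBIC))
im=snap('top','top8.png')[:,:,::-1]; cv2.imwrite('pics/t8.png',np.clip(im*1.5,0,255).astype(np.uint8))
E
```

```text
9.45 [ 0.5198 -0.1716  0.1779] yaw -68.65 tilt [-0.001  0.    -1.   ] F [ 0.9 -0.2 -1.3] T [-0.08  0.09  0.  ] 0.473 [-0.48  0.5   0.97  1.88 -0.49  1.01 -0.5 ]
```

View pics/z8.png

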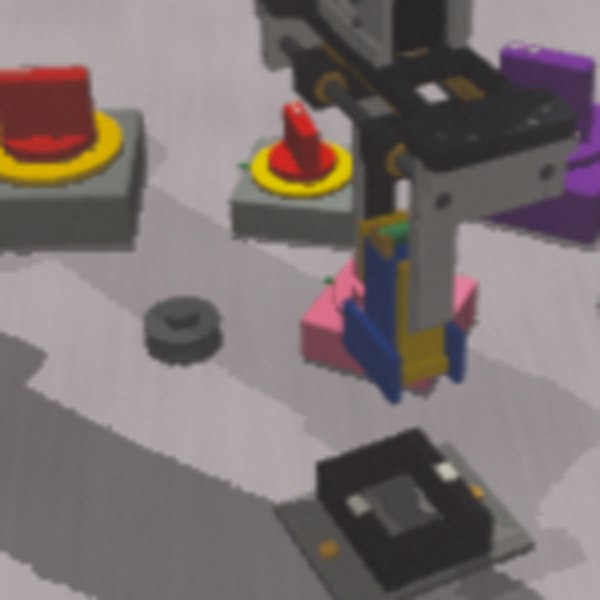

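View pics/t8.png

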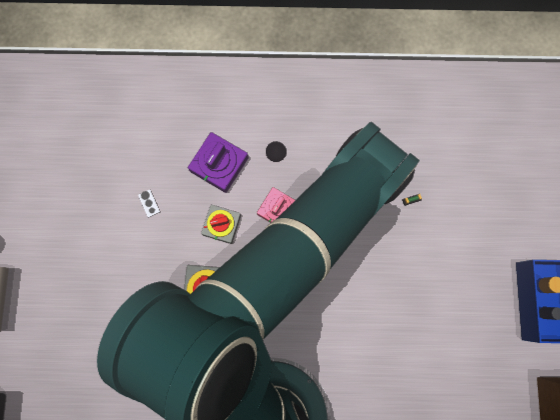

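The carrier hangs upright, well above the empty base. The small red knob is at off, and all four loose parts are where they were. Handing in.

```bash
python3 -c "
from cell import env
print(env.finish_job())"
```

```text
the job is handed in; nothing more can be done
None
```

I turned the knob on the smaller red isolator clockwise about 60° to its off stop. Then I pinched both yellow catches and lifted the carrier out of its base. I handed the job in at about 9.5 s with the carrier still held at 25 N; the hand-in gave no verdict.

- **Knob:** the moment rose at the stop, and the later pictures show the pointer at the red mark.
- **Carrier:** from the arm's height, its underside is about 115 mm above the shelf, roughly 85 mm above the top of the base. It looks upright and still, and clear of the base.
- **Catches:** the jaws read about 44.5 mm, a little under the 47 mm given for full pinch. I took this as the catches fully in with some give in the pads. I could not measure the catch travel directly.
- **Loose parts:** the last top view shows the lens cap, coin gauge and fuse holder where they started. The arm hides the pulley there, but the side view shows it undisturbed.
- **Small disagreement:** the side view suggested the fingers sit about 3–4 mm off the pad centres along the carrier's x. The grip held throughout the lift.

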